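Proof-pull a re-glued cupboard handle with a spring gauge

TASK

The bar handle of the small cupboard has just been glued back on; prove that it holds. Slide the open hook of the spring pull gauge sideways, gap first, onto the lower end of the bar, then pull the gauge's grip straight out from the door until the pointer stands between the two ridges (about 10 N), hold it there for a good two seconds without pulling past them, then ease off and let go, leaving the gauge lying flat, hooked on the bar. Leave the mug, the small steel bowl and the garlic where they are.

Things in the scene. Friction and masses are not known exactly. Their poses are not given: they have to be found in the camera images.
- cupboard: Small wooden cupboard, fixed, 140 deep (its x) x 220 wide (y) x 195 mm high. Origin: centre of its underside. Its +x axis points into the cupboard, so the door with the bar handle faces its own -x; the door face lies at x = -70 mm. Its place and yaw differ from run to run.
- bar_foot (a point): Point on the axis of the upright steel bar of the handle, 20 mm above the worktop. The bar is 12 mm in diameter, stands at x = -115, y = -50 mm in the cupboard's frame (45 mm in front of the door face) and reaches from 8 to 155 mm above the worktop. Two level stays, 10 mm thick, at 68 and 132 mm height join it to the door; below the lower stay the bar's end is free, so that a hook can come from the side round it. The point's axes are the cupboard's.
- bar_handle (a joint): How far the glued handle has come away from the door, in m: 0 = sound, grows as it is torn off. The glue holds up to about 20 N.
- gauge: Loose spring pull gauge (0.28 kg), 194 mm long, lying on the worktop. Origin: underside of the aluminium casing (70 x 38 x 30 mm), at its centre; +x points to the hook, +z up. Behind the casing (-x) the black grip slides out on a rod against a spring. On top of the casing a small steel pointer, which moves with the grip, stands at x = +10 mm at rest; two pairs of dark ridges at x = -8 and x = -20 mm mark the band in which it must stand.
- hook_center (a point): Centre of the gauge's open C hook, at x = 75, y = 0, z = 18 mm in the gauge's frame. The hook is 8 mm steel wire bent level round this point at 20 mm (wire axis), inner radius 16 mm, outer 24 mm. Its gap, 22 mm clear, faces the gauge's +y (left, seen along +x). Under pull the bar lies against the inside of the hook's far end, with its axis 10 mm ahead (+x) of this point.
- grip_point (a point): Where to grasp the gauge: middle of the black grip, at x = -66, y = 0, z = 24 mm in the gauge's frame at rest; it moves with the grip. The grip is 28 mm wide (y), 42 mm long (x), from 4 to 40 mm above the worktop; at its back end is a flange 46 mm wide and 9 mm thick (x = -86 to -95 mm) that keeps the fingers from slipping off.
- gauge_grip (a joint): How far the grip is drawn out of the casing, in m: 0 at rest, stop at 0.042. Spring force 1.1 N + 360 N/m x value; the pointer is between the ridges from 0.018 to 0.030 (7.5 to 12 N), in the middle at 0.024. It springs back when released.
- mug: Dark teal mug, upright, 81 x 113 x 113 mm, loose, right of the work; origin at the centre of its underside.
- katori: Small steel bowl, upside down, 84 mm wide, 45 mm high, loose, right of the cupboard; origin at the centre of its underside.
- garlic: Garlic bulb, about 60 mm, loose, left of the work near the front edge; origin at its underside.

How it is judged (in metres and radians):
On the way, in this order (a step that is already met when the one before it is completed fails the run):
1. the bar stands inside the gauge's hook (hook centre within 14 mm of the bar's axis, gauge low enough to be round its lower end), with the grip not yet drawn out (under 12 mm) (horizontal distance between hook_center and bar_foot below 0.014 m and height (world z) of gauge below 0.035 m and value of joint gauge_grip below 0.012 m), for 0.1 s.
2. hooked on the bar, the pointer stands between the ridges (16 to 32 mm, the bar carrying over 5 N) for 1.5 s, the gauge within 20 degrees of straight out from the door (horizontal distance between hook_center and bar_foot below 0.014 m and value of joint gauge_grip between 0.016 and 0.032 m and contact force between gauge and cupboard above 5 N and angle between the x axis of gauge and the x axis of cupboard, either way round below 0.35 rad and angle between gauge's own z axis and vertical below 0.3 rad), for 1.5 s.
At the end, for the whole second after the job is handed in: The gauge lies flat and still on the worktop (under 8 mm high, under 6 degrees of tilt), its hook still round the bar (hook centre within 18 mm of the bar's axis), its grip sprung back (under 5 mm), and the handle is still fast to the door (come away by less than 3 mm) (horizontal distance between hook_center and bar_foot below 0.018 m and height (world z) of gauge below 0.008 m and angle between gauge's own z axis and vertical below 0.1 rad and value of joint gauge_grip below 0.005 m and linear speed of gauge below 0.02 m/s and value of joint bar_handle below 0.003 m); the robot touches nothing.
It fails at once if the glued handle is torn off the door (3 mm or more) (value of joint bar_handle above 0.003 m).
It fails at once if the gauge is pulled well past the ridges (over 36 mm, 14 N) (value of joint gauge_grip above 0.036 m).
It fails at once if the mug is disturbed (moved over 30 mm) (distance of mug from where it was at the start of the episode above 0.03 m).
It fails at once if the small steel bowl is disturbed (moved over 30 mm) (distance of katori from where it was at the start of the episode above 0.03 m).
It fails at once if the garlic is disturbed (moved over 30 mm) (distance of garlic from where it was at the start of the episode above 0.03 m).
It also fails if it takes over 54 s, if anything falls off the work surface, if the arm or the gripper's body presses on something with over 40 N, if the wrist force passes 120 N, or if a joint passes its speed limit or range.

ROBOT

A 6-joint arm with a two-finger parallel gripper is mounted at the origin on a cart in front of the work surface, level with it; the furniture and walls round the work are solid. World frame = base frame: x ahead of the robot, y to its left, z up, the work surface at z = 0. Lengths are in m, angles in degrees, forces in N, time in s.
With the tool pointing down it reaches from about 0.35 to 0.875 m from the base axis. Payload 4.2 kg.
Tool frame: the origin (TCP) lies between the finger pads; the fingertips stand 17 mm ahead of it and the grasp point (between the pads) lies 2 mm behind it; z points along the fingers, y is the direction in which the jaws open and shut (so a half turn about z gives the same grasp; the last joint's range is limited). The gripper opens to 87 mm and grips with 3 to 60 N. Pads are 19 mm wide; open, the fingers measure 117 mm over their backs; the gripper's body (75 mm by 190 mm) begins 51 mm behind the grasp point.
Start: joints at [81.624, 22.042, 0.453, 0, -68.411, -14.817], TCP at [0.246, 0.574, 0.24] pointing down, gripper open.
Joint ranges: [-179.83, 179.83], [-69.29, 118.12], [-61.27, 80.66], [-181.25, 117.63], [-171.15, -9.14], [-177.46, 177.46]. Speed limits (degrees/s): [159.86, 159.86, 180, 180, 180, 180].

INTERFACE

Orientations are given as a 3x3 rotation matrix whose columns are the frame's x, y, z axes.
In Python, from station import r gives the robot as it stands.
- The arm moves only by the shell command python3 -m creep 'ROWS'. ROWS is JSON, a list of rows, each a list of 7 numbers: the opening, from 0 (shut) to 1 (fully open), then the shift along the tool's x, y, z scaled (see below), then the turn, a rotation vector about the tool's x, y, z scaled (see below). A call has 1 to 5 rows; each row is the pose to reach, as a shift and turn from the pose measured when the call began, along the tool's axes at that moment, turning the shorter way round; what a row does not reach only later rows make up. The controller multiplies each number of a shift by 300 mm and each number of a turn by 180 degrees. A row lasts 1/12 s, in which the tool goes at most 41.7 mm and 7.16 degrees, less where a joint would pass 70% of its speed; a pose out of reach is approached as far as the arm can. A call with a number of a shift or a turn outside -1 to 1 is refused whole. A call with a gripper value outside its range is refused whole. The fingers move at their own pace and stop on an object; the grip force is fixed at half the most. Time passes only in rows, so rows that repeat a pose let the fingers close. It gives the time, the measured TCP pose, the force and the opening at its end, in the units of the state.
- r.sense(): the state, without advancing time (a new reading comes with each control period).
- r.capture(name): name is "scene" or "top" or "wrist"; returns the picture (400x640x3 uint8, blue, green, red); there is no depth.
- r.camera_model(name): a dict with "mtx" (3x3 intrinsics, pixels), "dist" ([k1, k2, p1, p2, k3] as OpenCV has them; the pictures are not rectified), "R" (3x3) and "t" (3): a world point X has camera coordinates R X + t; the wrist camera has in their place "mount" (4x4, takes a point from camera to tool coordinates, whose origin is the TCP and whose axes are the flange's). Camera axes: x right, y down, z forward; pixel columns grow to the right and rows downward; lengths in m; the calibration is good to about 2 mm. A picture is of the moment at which its call begins: read the wrist's pose just before it. camera_model takes no time and is no camera call.
- r.finish_job(): hands the job in, once; it reports no verdict.
Trained networks look in the newest picture that a camera, given by its name, has taken for a name from the list of things; names that differ only in an ending like _2 or _b are one class to them, and where a whole thing is asked for, a point or a joint stands for the part that bears it (a point fixed in the world has none). Each returns a list of dicts, best first, with "score" (0 to 1); they miss things now and then, are a little off and sometimes report something else, mostly with a low value. They report only what shows in the picture. A call takes as long as a camera call.
- r.recognise(camera, target): "rect" ([left, top, right, bottom] as shares, 0 to 1, of the picture: columns of its width, rows of its height, round what is visible of it).
- r.outline_of(camera, target): "pixels" (400x640 bool, what is visible of it) and "rect" ([left, top, right, bottom] as shares, 0 to 1, of the picture: columns of its width, rows of its height, round what is visible of it).
The state is a dict: "time_s": time; "joints": joint angles; "joint_velocities": joint speeds; "effort": joint torques, N m; "tcp_pos": TCP position; "ee_rot": TCP orientation; "wrist_force": force on the tool from outside, world axes, zero at the start; "moment": the same for the moment, N m; "gripper_width": opening from 0.0 (shut) to 1.0 (fully open).
Only numpy, scipy, OpenCV 4.12 (cv2) and the standard library are available. Lean on these libraries where they do the work, as an engineer would, in place of code of your own. Each camera call takes 0.05 s, during which the arm holds its last target.

## Working session

There is one attempt and no reset: what is moved stays moved. The work goes in short steps, Python scripts to look and compute and a shell command to move; the robot and the scene stay as the last step left them, time stands still between calls to the robot, and variables do not carry over. Pictures are saved under pics/ and viewed, and the job is handed in when it is done.

```bash
ls; mkdir -p pics
python3 - <<'E'
from station import r
import cv2
s=r.sense(); print(s)
for c in ("scene","top","wrist"):
    im=r.capture(c); cv2.imwrite(f"pics/{c}0.png",im)
    print(c,r.camera_model(c))
E
```

```text
pics
{'time_s': 0.0, 'joints': array([ 8.16228329e+01,  2.20909673e+01,  3.81584314e-01, -2.82152749e-02,
       -6.84106719e+01, -1.48169968e+01]), 'joint_velocities': array([-0.00444132,  0.05460436,  0.04980957, -0.01055948, -0.04941575,
        0.00852168]), 'effort': array([-1.50693926e-03, -3.90664351e+01,  1.87399668e+01,  4.21975538e+00,
        1.09705448e-02, -1.92356288e-04]), 'tcp_pos': array([0.24591523, 0.57399064, 0.23847172]), 'ee_rot': array([[ 9.19103928e-01, -3.94014460e-01, -7.58279327e-04],
       [-3.94015178e-01, -9.19101743e-01, -2.00624360e-03],
       [ 9.35531358e-05,  2.14271994e-03, -9.99997700e-01]]), 'wrist_force': array([-0.17107168, -0.31924625, -0.44603031]), 'moment': array([-0.02605101, -0.02759535,  0.03057198]), 'gripper_width': 1.0011549756916494}
scene {'mtx': array([[410.47456573,   0.        , 322.63289347],
       [  0.        , 410.47456573, 196.2849775 ],
       [  0.        ,   0.        ,   1.        ]]), 'dist': array([-0.10806335,  0.        ,  0.        ,  0.        ,  0.        ]), 'R': array([[ 0.15994745, -0.98709283, -0.00803516],
[... 491 characters left out ...]
   [ 0.15014624,  0.01962401, -0.98846902]]), 't': array([-0.1203074 ,  0.60302391,  1.20714774])}
wrist {'mtx': array([[292.22831031,   0.        , 318.18372073],
       [  0.        , 292.22831031, 200.0151118 ],
       [  0.        ,   0.        ,   1.        ]]), 'dist': array([-0.01948115,  0.        ,  0.        ,  0.        ,  0.        ]), 'mount': array([[-1.43608645e-04, -9.59492405e-01, -2.81734456e-01,
         7.77526296e-02],
       [ 9.99999641e-01,  9.73953429e-05, -8.41425959e-04,
         1.25098311e-06],
       [ 8.34781441e-04, -2.81734476e-01,  9.59492047e-01,
        -1.46230930e-01],
       [ 0.00000000e+00,  0.00000000e+00,  0.00000000e+00,
         1.00000000e+00]])}
```

View pics/scene0.png

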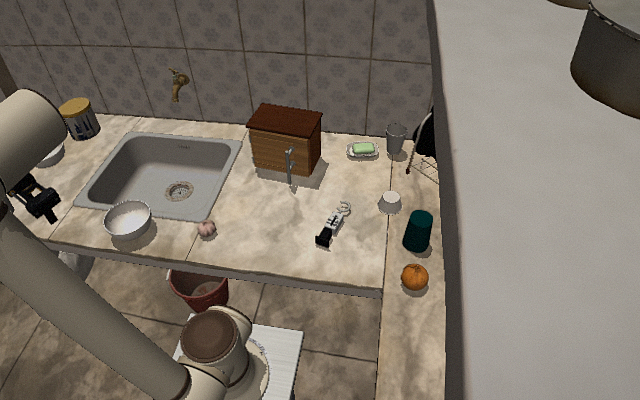

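View pics/top0.png

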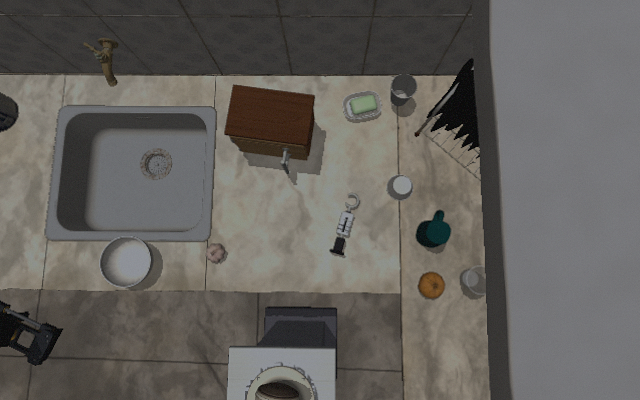

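View pics/wrist0.png

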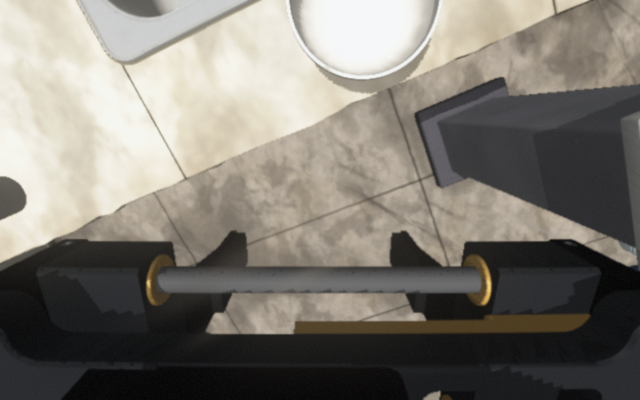

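```bash
cat > h.py <<'E'
from station import r
import numpy as np, cv2
def cam(name, s=None):
    m=r.camera_model(name)
    if name!="wrist": return m["mtx"],m["dist"],m["R"],m["t"]
    s=s or r.sense()
    T=np.eye(4);T[:3,:3]=s["ee_rot"];T[:3,3]=s["tcp_pos"]
    W=np.linalg.inv(T@m["mount"])
    return m["mtx"],m["dist"],W[:3,:3],W[:3,3]
def back(C,uv,z):
    K,d,R,t=C
    uv=np.asarray(uv,float).reshape(-1,1,2)
    p=cv2.undistortPoints(uv,K,d).reshape(-1,2)
    ray=np.c_[p,np.ones(len(p))]@R   # R^T v
    c=-R.T@t
    return c+ray*((z-c[2])/ray[:,2])[:,None]
def proj(C,X):
    K,d,R,t=C
    return cv2.projectPoints(np.asarray(X,float).reshape(-1,3),cv2.Rodrigues(R)[0],t,K,d)[0].reshape(-1,2)
E
python3 - <<'E'
from h import *
for c in ("top","scene"):
    im=r.capture(c); C=cam(c)
    for n in ("cupboard","gauge","bar_handle","hook_center","grip_point"):
        o=r.outline_of(c,n)
        if not o: print(c,n,None);continue
        for q in o[:1]:
            m=q["pixels"]; ys,xs=np.nonzero(m)
            print(c,n,round(q["score"],2),np.round(np.array(q["rect"])*[640,400,640,400]),m.sum(),"cen",xs.mean().round(1),ys.mean().round(1),back(C,[[xs.mean(),ys.mean()]],0.015).round(3))
            np.save(f"m_{c}_{n}.npy",m)
    big=cv2.resize(im[80:280,200:440] if c=="top" else im[80:260,220:440],None,fx=3,fy=3,interpolation=cv2.INTER_CUBIC)
    cv2.imwrite(f"pics/{c}1.png",big)
E
```

```text
top cupboard 0.89 [225.  82. 315. 173.] 5569 cen 270.8 122.3 [[0.842 0.049 0.015]]
top gauge 0.98 [328. 195. 359. 257.] 561 cen 343.7 226.7 [[ 0.51  -0.185  0.015]]
top bar_handle 0.54 [282. 150. 288. 170.] 149 cen 285.0 159.6 [[0.72  0.001 0.015]]
top hook_center 0.61 [330. 192. 360. 254.] 629 cen 343.9 224.9 [[ 0.516 -0.186  0.015]]
top grip_point 0.44 [330. 235. 346. 256.] 182 cen 337.9 244.9 [[ 0.454 -0.168  0.015]]
scene cupboard 0.6 [246. 102. 322. 185.] 4544 cen 284.9 138.9 [[0.92  0.063 0.015]]
scene gauge 0.9 [314. 199. 351. 250.] 550 cen 330.4 227.3 [[ 0.5   -0.181  0.015]]
scene bar_handle 0.62 [284. 146. 295. 184.] 201 cen 289.0 162.6 [[0.783 0.016 0.015]]
scene hook_center 0.59 [316. 200. 352. 248.] 513 cen 330.6 226.9 [[ 0.501 -0.181  0.015]]
scene grip_point 0.76 [313. 228. 331. 247.] 222 cen 323.5 237.2 [[ 0.457 -0.165  0.015]]
```

View pics/top1.png

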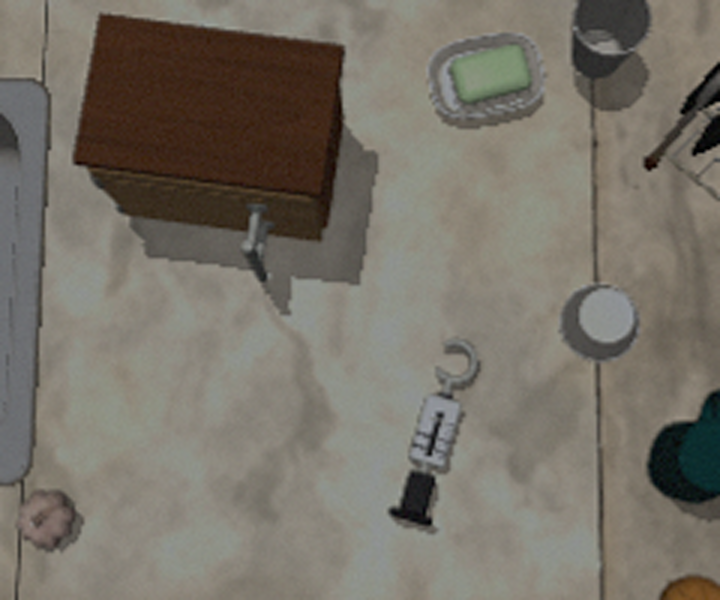

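View pics/scene1.png

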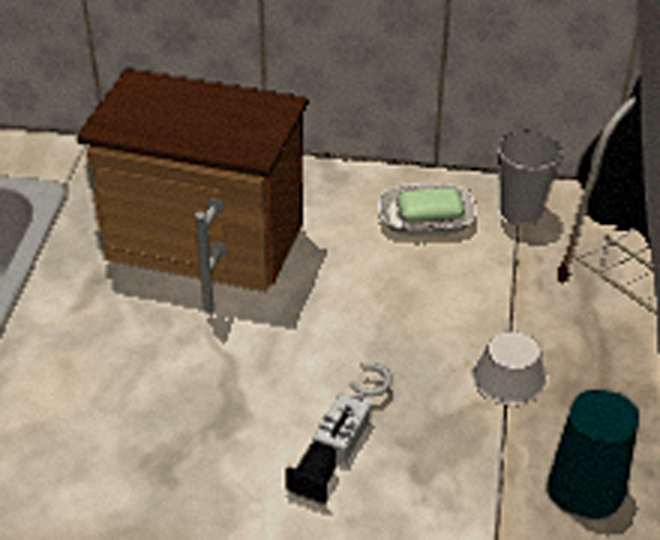

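```bash
cat >> h.py <<'E'
def goal(pos,yaw,s=None):
    "shift/turn in creep units to reach TCP pos pointing down, tool x at yaw (deg)"
    from scipy.spatial.transform import Rotation as Ro
    s=s or r.sense(); R=s["ee_rot"]; y=np.radians(yaw)
    G=np.array([[np.cos(y),np.sin(y),0],[np.sin(y),-np.cos(y),0],[0,0,-1]])
    sh=R.T@(np.asarray(pos)-s["tcp_pos"]); tu=Ro.from_matrix(R.T@G).as_rotvec(degrees=True)
    print("shift",(sh/0.3).round(4),"turn",(tu/180).round(4), "mm",(sh*1e3).round(1),"deg",tu.round(2))
def tyaw(s): return np.degrees(np.arctan2(s["ee_rot"][1,0],s["ee_rot"][0,0]))
E
python3 - <<'E'
from h import *
from scipy.optimize import least_squares
T=lambda p:np.array(p)/3+[200,80]
S=lambda p:np.array(p)/3+[220,80]
Ct,Cs=cam("top"),cam("scene")
# bar ends
print("bar top/bottom, top cam",back(Ct,[T((250,243))],.155),back(Ct,[T((263,277))],.008))
print("scene",back(Cs,[S((201,216))],.155),back(Cs,[S((209,311))],.008))
e=back(Ct,[T((77,163)),T((322,195)),T((344,46)),T((100,15))],.195);print(e.round(3))
d=e[0]-e[1];print("yaw front",np.degrees(np.arctan2(-d[0],d[1])), np.linalg.norm(d)); d=e[2]-e[1];print("side",np.degrees(np.arctan2(d[1],d[0])),np.linalg.norm(d))
# gauge
h=back(Ct,[T((458,362))],.018)[0]; f=back(Ct,[T((412,517))],.03)[0];c=back(Ct,[T((437,432))],.03)[0]
print(h,c,f); d=h-f; print("yaw",np.degrees(np.arctan2(d[1],d[0])),np.linalg.norm(d[:2]))
h=back(Cs,[S((372,381))],.018)[0]; f=back(Cs,[S((311,475))],.03)[0];print(h,f)
E
```

```text
bar top/bottom, top cam [[ 0.68235386 -0.01033622  0.155     ]] [[ 0.6805051  -0.00816649  0.008     ]]
scene [[ 0.67756265 -0.01027401  0.155     ]] [[ 0.6811597 -0.0086603  0.008    ]]
[[ 0.747  0.145  0.195]
 [ 0.718 -0.079  0.195]
 [ 0.86  -0.097  0.195]
 [ 0.889  0.13   0.195]]
yaw front -7.270239087613863 0.22614793212755524
side -7.268524131675873 0.14291077850265085
[ 0.59053422 -0.21265111  0.018     ] [ 0.51713546 -0.19066906  0.03      ] [ 0.43162382 -0.16578662  0.03      ]
yaw -16.431391082234928 0.1656767817687567
[ 0.59001044 -0.21222402  0.018     ] [ 0.44093941 -0.16846331  0.03      ]
```

Run:
```python
from h import *
goal((0.46,-0.173,0.2),-16.4)
```

```text
shift [1.6366 2.0095 0.1317] turn [-0.      0.     -0.0377] mm [491.  602.8  39.5] deg [-0.01  0.   -6.79]
```

```bash
R='[1,0.80,0.98,0,0,0,0]'; python3 -m creep '[[1,0.80,0.98,0,0,0,0],[1,0.80,0.98,0,0,0,0],[1,0.80,0.98,0,0,0,0],[1,0.80,0.98,0,0,0,0],[1,0.80,0.98,0,0,0,0]]'; python3 -c "
from h import *
goal((0.46,-0.173,0.2),-16.4)"
```

```text
time_s: 1.17
tcp_pos: [0.3038, 0.3723, 0.2396]
ee_rot: [[0.919, -0.393, 0.0], [-0.393, -0.919, 0.0], [0.0, -0.0, -1.0]]
wrist_force: [-0.1, 0.4, -0.7]
gripper_width: 0.998
shift [1.1935 1.4667 0.1318] turn [-0.0001 -0.     -0.0375] mm [358.  440.   39.5] deg [-0.02 -0.01 -6.75]
```

```bash
python3 -m creep '[[1,0.80,0.98,0,0,0,0],[1,0.80,0.98,0,0,0,0],[1,0.80,0.98,0,0,0,0],[1,0.80,0.98,0,0,0,0],[1,0.80,0.98,0,0,0,0]]'; python3 -c "
from h import *
goal((0.46,-0.173,0.2),-16.4)"
```

```text
time_s: 1.58
tcp_pos: [0.3611, 0.1721, 0.24]
ee_rot: [[0.92, -0.392, 0.001], [-0.392, -0.92, 0.001], [0.001, -0.002, -1.0]]
wrist_force: [0.7, 0.1, -0.2]
gripper_width: 0.999
shift [0.7544 0.929  0.1325] turn [-0.0005 -0.0002 -0.0372] mm [226.3 278.7  39.7] deg [-0.09 -0.04 -6.7 ]
```

```bash
python3 -m creep '[[1,0.75,0.92,0.1,0,0,-0.0375],[1,0.75,0.92,0.1,0,0,-0.0375],[1,0.75,0.92,0.1,0,0,-0.0375],[1,0.75,0.92,0.1,0,0,-0.0375],[1,0.75,0.92,0.1,0,0,-0.0375]]'; python3 -c "
from h import *
goal((0.46,-0.173,0.2),-16.4)"
```

```text
time_s: 2.0
tcp_pos: [0.4169, -0.0213, 0.2233]
ee_rot: [[0.96, -0.281, 0.003], [-0.281, -0.96, 0.002], [0.002, -0.003, -1.0]]
wrist_force: [1.3, 0.1, -0.3]
gripper_width: 1.002
shift [0.2798 0.4451 0.0771] turn [-0.0008 -0.0008  0.0005] mm [ 83.9 133.5  23.1] deg [-0.14 -0.14  0.09]
```

```bash
python3 -m creep '[[1,0.28,0.445,0.077,0,0,0],[1,0.28,0.445,0.077,0,0,0],[1,0.28,0.445,0.077,0,0,0],[1,0.28,0.445,0.077,0,0,0],[1,0.28,0.445,0.077,0,0,0]]'
python3 - <<'E'
from h import *
goal((0.46,-0.173,0.2),-16.4)
s=r.sense(); im=r.capture("wrist"); cv2.imwrite("pics/w1.png",im)
C=cam("wrist",s)
for n in ("gauge","grip_point","hook_center"):
    o=r.outline_of("wrist",n)
    for q in o[:1]:
        m=q["pixels"]; ys,xs=np.nonzero(m); print(n,q["score"],np.round(np.array(q["rect"])*[640,400,640,400]),back(C,[[xs.mean(),ys.mean()]],.03))
h=proj(C,[[.59,-.212,.018],[.455,-.172,.04],[.681,-.009,.008]]);print(h)
E
```

```text
time_s: 2.42
tcp_pos: [0.4608, -0.1778, 0.1988]
ee_rot: [[0.958, -0.287, 0.002], [-0.287, -0.958, 0.001], [0.001, -0.001, -1.0]]
wrist_force: [0.6, -1.0, 0.2]
gripper_width: 1.0
shift [-0.0072 -0.0144 -0.0041] turn [-0.0004 -0.0004 -0.0016] mm [-2.2 -4.3 -1.2] deg [-0.07 -0.07 -0.29]
gauge 0.85 [293.  34. 335. 222.] [[ 0.51333652 -0.18564829  0.03      ]]
grip_point 0.58 [291. 119. 335. 220.] [[ 0.45317574 -0.16750989  0.03      ]]
hook_center 0.96 [292.  34. 331. 222.] [[ 0.51400916 -0.18593733  0.03      ]]
[[314.42754721  58.15322281]
 [315.01660447 196.18149339]
 [103.59757557  31.62571528]]
```

View pics/w1.png

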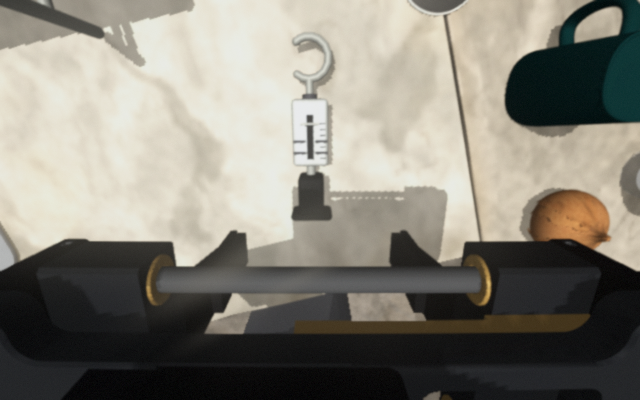

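Run:
```python
from h import *
im=cv2.imread("pics/w1.png"); C=cam("wrist")
cv2.imwrite("pics/w1z.png",cv2.resize(im[20:230,260:370],None,fx=2.8,fy=2.8,interpolation=cv2.INTER_CUBIC))
c=back(C,[(293,99),(328,100),(327,166),(292,165)],.03);print(c.round(4)); m=c.mean(0);print("casing",m)
d=(c[0]+c[1]-c[2]-c[3]);print(np.degrees(np.arctan2(d[1],d[0])),np.linalg.norm(d)/2)
print(back(C,[(312.5,58)],.018), back(C,[(312,213)],.04))
```

```text
[[ 0.557  -0.1734  0.03  ]
 [ 0.5459 -0.2076  0.03  ]
 [ 0.4804 -0.188   0.03  ]
 [ 0.4922 -0.1516  0.03  ]]
casing [ 0.51886247 -0.18016342  0.03      ]
-17.630678790023467 0.06839777011887414
[[ 0.59050687 -0.20402881  0.018     ]] [[ 0.43630332 -0.15795906  0.04      ]]
```

View pics/w1z.png

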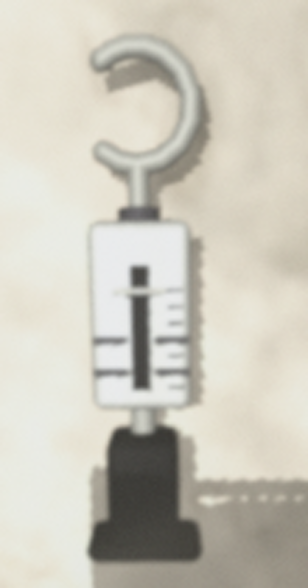

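Run:
```python
from h import *
s=r.sense(); im=r.capture("wrist"); C=cam("wrist",s); print(s["tcp_pos"],s["time_s"],np.abs(s["joint_velocities"]).max(),tyaw(s))
cv2.imwrite("pics/w2.png",im)
cv2.imwrite("pics/w2z.png",cv2.resize(im[20:230,260:370],None,fx=2.8,fy=2.8,interpolation=cv2.INTER_CUBIC))
```

```text
[ 0.45988685 -0.17266683  0.2001475 ] 2.6167 1.3959799716381467 -16.301385901938126
```

View pics/w2z.png

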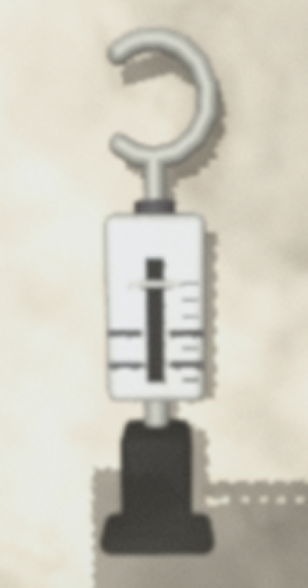

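Run:
```python
from h import *
C=cam("wrist")
P=lambda *p:np.array(p)/2.8+[260,20]
c=back(C,P((104,213),(204,213),(205,400),(106,400)),.03);print(c.round(4)); m=c.mean(0);print("casing",m)
d=(c[0]+c[1]-c[2]-c[3]);print(np.degrees(np.arctan2(d[1],d[0])),np.linalg.norm(d)/2)
print("hook",back(C,P((151,97)),.018),"neck",back(C,P((153.5,207)),.018)," fl",back(C,P((157.5,515)),.04))
```

```text
[[ 0.5587 -0.1778  0.03  ]
 [ 0.5485 -0.213   0.03  ]
 [ 0.482  -0.195   0.03  ]
 [ 0.4927 -0.158   0.03  ]]
casing [ 0.52048396 -0.1859145   0.03      ]
-15.930989571116703 0.06887467352857739
hook [[ 0.59342908 -0.20577725  0.018     ]] neck [[ 0.55645292 -0.19583752  0.018     ]]  fl [[ 0.44517686 -0.16500247  0.04      ]]
```

Run:
```python
from h import *
goal((0.4555,-0.170,0.022),-16.2)
```

```text
shift [-0.0182 -0.0013  0.5945] turn [-0.0009 -0.0009 -0.0002] mm [ -5.5  -0.4 178.4] deg [-0.16 -0.17 -0.04]
```

```bash
python3 -m creep '[[1,-0.018,-0.0013,0.12,-0.001,-0.001,0],[1,-0.018,-0.0013,0.24,-0.001,-0.001,0],[1,-0.018,-0.0013,0.36,-0.001,-0.001,0],[1,-0.018,-0.0013,0.46,-0.001,-0.001,0],[1,-0.018,-0.0013,0.5,-0.001,-0.001,0]]';  python3 - <<'E'
from h import *
goal((0.4555,-0.170,0.022),-16.2)
im=r.capture("wrist"); cv2.imwrite("pics/w3.png",im)
E
```

```text
time_s: 3.08
tcp_pos: [0.453, -0.1684, 0.0474]
ee_rot: [[0.961, -0.278, -0.006], [-0.278, -0.961, 0.0], [-0.006, 0.001, -1.0]]
wrist_force: [-0.6, 0.5, -0.3]
gripper_width: 0.995
shift [0.0101 0.0028 0.0845] turn [0.0004 0.0019 0.0004] mm [ 3.   0.8 25.3] deg [0.07 0.35 0.08]
```

View pics/w3.png

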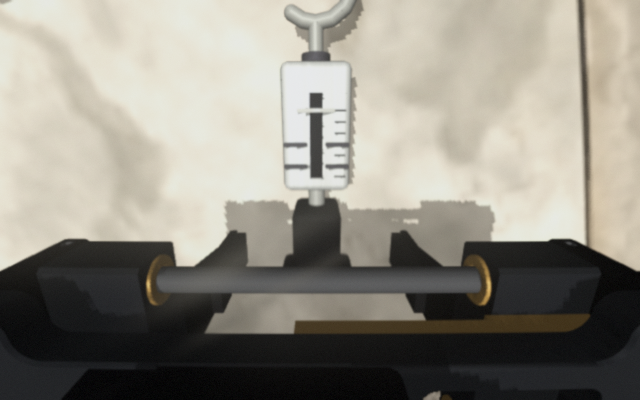

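```bash
python3 - <<'E'
from h import *
s=r.sense();C=cam("wrist",s);print(s["tcp_pos"])
p=back(C,[(316,199),(316,257)],.04); q=back(C,[(317,62),(317,188)],.03)
u=s["ee_rot"][:,0]
print("along tool x from TCP mm", (p-s["tcp_pos"])@u*1e3,(q-s["tcp_pos"])@u*1e3)
goal((0.4555,-0.170,0.022),-16.2)
E
```

```text
[ 0.45259064 -0.16836302  0.04659864]
along tool x from TCP mm [33.53596001 -1.48739841] [103.45654429  37.20626595]
shift [0.0115 0.0024 0.0819] turn [0.0006 0.0026 0.0004] mm [ 3.4  0.7 24.6] deg [0.1  0.46 0.07]
```

```bash
python3 -m creep '[[1,0.023,0.0024,0.03,0,0.0026,0],[1,0.023,0.0024,0.06,0,0.0026,0],[1,0.023,0.0024,0.081,0,0.0026,0],[1,0.023,0.0024,0.081,0,0.0026,0],[1,0.023,0.0024,0.081,0,0.0026,0]]'; python3 -m creep '[[0,0,0,0,0,0,0],[0,0,0,0,0,0,0],[0,0,0,0,0,0,0],[0,0,0,0,0,0,0],[0,0,0,0,0,0,0]]';python3 -m creep '[[0,0,0,0,0,0,0],[0,0,0,0,0,0,0],[0,0,0,0,0,0,0]]'
python3 - <<'E'
from h import *
im=r.capture("wrist"); cv2.imwrite("pics/w4.png",im)
im=r.capture("scene"); cv2.imwrite("pics/s4.png",cv2.resize(im[80:260,220:440],None,fx=3,fy=3,interpolation=cv2.INTER_CUBIC))
s=r.sense();print(s["gripper_width"],s["tcp_pos"],s["wrist_force"],tyaw(s))
E
```

```text
time_s: 3.55
tcp_pos: [0.459, -0.1706, 0.0227]
ee_rot: [[0.961, -0.277, 0.0], [-0.277, -0.961, -0.002], [0.001, 0.002, -1.0]]
wrist_force: [-0.2, -0.1, 0.5]
gripper_width: 0.999
time_s: 3.97
tcp_pos: [0.4591, -0.1707, 0.023]
ee_rot: [[0.961, -0.277, 0.001], [-0.277, -0.961, -0.002], [0.001, 0.002, -1.0]]
wrist_force: [0.6, -0.0, -0.5]
gripper_width: 0.703
time_s: 4.22
tcp_pos: [0.4591, -0.1707, 0.023]
ee_rot: [[0.961, -0.277, 0.001], [-0.277, -0.961, -0.002], [0.001, 0.002, -1.0]]
wrist_force: [0.3, -0.4, 0.5]
gripper_width: 0.48
0.38453131946578845 [ 0.45909308 -0.17072701  0.02299653] [ 0.60722183  0.16524708 -0.87788479] -16.09945561737441
```

View pics/w4.png

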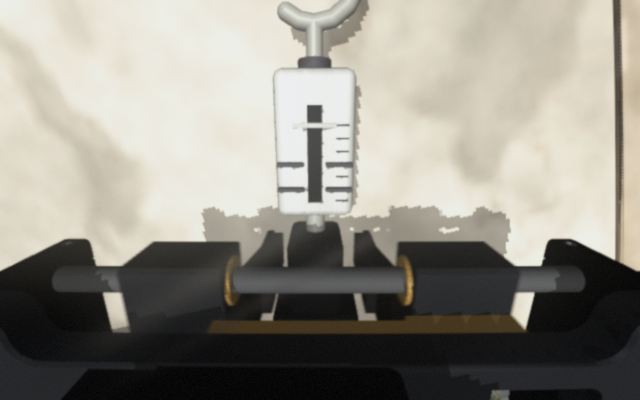

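View pics/s4.png

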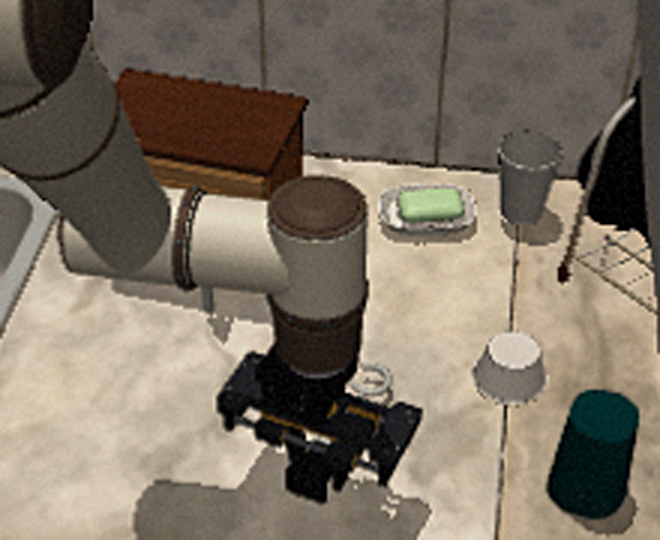

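```bash
python3 -m creep '[[0,0,0,0,0,0,0],[0,0,0,0,0,0,0],[0,0,0,0,0,0,0],[0,0,0,0,0,0,0]]'
python3 - <<'E'
from h import *
s=r.sense()
im=r.capture("wrist"); cv2.imwrite("pics/w5.png",im[:, 160:480])
print(s["gripper_width"],s["tcp_pos"],s["wrist_force"],tyaw(s))
E
```

```text
time_s: 4.65
tcp_pos: [0.459, -0.1707, 0.0229]
ee_rot: [[0.961, -0.277, 0.0], [-0.277, -0.961, -0.002], [0.001, 0.002, -1.0]]
wrist_force: [-0.3, 0.7, -0.6]
gripper_width: 0.323
0.32283894210274366 [ 0.45900716 -0.17070222  0.02294308] [-0.25421733  0.73294196 -0.64329788] -16.09832328420621
```

View pics/w5.png

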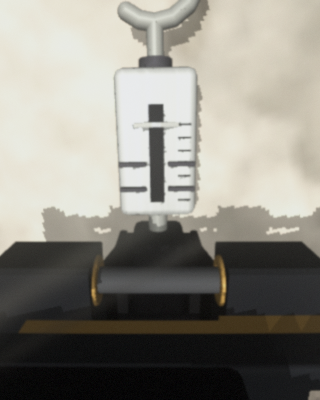

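```bash
python3 - <<'E'
from h import *
s=r.sense();C=cam("wrist",s)
c=back(C,[(275.5,68.5),(355,68.5),(356,213),(277,213)],.03)
L=(c-s["tcp_pos"])@s["ee_rot"][:,:2]*1e3; print(L.round(1))
m=L.mean(0); f=(L[0]+L[1])/2-(L[2]+L[3])/2; print("casing ctr",m,"yaw err deg",np.degrees(np.arctan2(f[1],f[0])))
print("grip ctr at",m[0]-66,"hook at",m[0]+75)
b=np.array([.681,-.009]); y=np.radians(-7.3)
X=np.array([np.cos(y),np.sin(y)]);Y=np.array([-np.sin(y),np.cos(y)])
for off,lat in ((0,-60),(0,0)):
    hk=b+X*off/1e3+Y*lat/1e3
    tcp=hk-X*(m[0]+75)/1e3+Y*m[1]/1e3
    print(off,lat,tcp); goal((*tcp,.026),-7.3)
E
```

```text
[[ 97.2 -18.8]
 [ 97.2  16.2]
 [ 30.1  19. ]
 [ 30.1 -20.8]]
casing ctr [63.66103628 -1.12296893] yaw err deg -0.37176850679403317
grip ctr at -2.3389637224183346 hook at 138.66103627758167
0 -60 [ 0.53569632 -0.05200862]
shift [ 0.1358 -0.451  -0.0108] turn [ 0.0005 -0.0003 -0.0489] mm [  40.7 -135.3   -3.2] deg [ 0.09 -0.05 -8.8 ]
0 0 [0.5433202  0.00750504]
shift [ 0.1052 -0.6486 -0.0112] turn [ 0.0005 -0.0003 -0.0489] mm [  31.6 -194.6   -3.3] deg [ 0.09 -0.05 -8.8 ]
```

```bash
python3 -m creep '[[0,0,0,-0.012,0,0,0],[0,0.01,-0.03,-0.014,0,0,-0.005],[0,0.025,-0.08,-0.014,0,0,-0.01],[0,0.042,-0.14,-0.014,0,0,-0.016],[0,0.06,-0.20,-0.014,0,0,-0.022]]'
python3 - <<'E'
from h import *
im=r.capture("wrist"); cv2.imwrite("pics/w6.png",im[:, 160:480])
b=np.array([.681,-.009]); y=np.radians(-7.3)
X=np.array([np.cos(y),np.sin(y)]);Y=np.array([-np.sin(y),np.cos(y)])
for lat in (-60,-30,0):
    tcp=b+Y*lat/1e3-X*.1387-Y*.0011
    goal((*tcp,.026),-7.3)
E
```

```text
time_s: 5.12
tcp_pos: [0.4928, -0.1172, 0.0268]
ee_rot: [[0.978, -0.21, -0.001], [-0.21, -0.978, -0.002], [-0.0, 0.002, -1.0]]
wrist_force: [0.1, -0.7, -2.8]
gripper_width: 0.318
shift [ 0.086  -0.2332  0.004 ] turn [ 0.0004 -0.0011 -0.0252] mm [ 25.8 -70.    1.2] deg [ 0.07 -0.2  -4.54]
shift [ 0.0781 -0.3329  0.0039] turn [ 0.0004 -0.0011 -0.0252] mm [ 23.4 -99.9   1.2] deg [ 0.07 -0.2  -4.54]
shift [ 0.0702 -0.4326  0.0037] turn [ 0.0004 -0.0011 -0.0252] mm [  21.1 -129.8    1.1] deg [ 0.07 -0.2  -4.54]
```

View pics/w6.png

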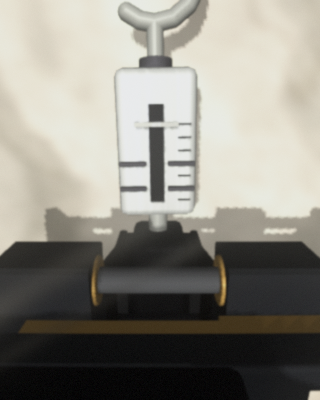

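```bash
python3 -m creep '[[0,0.02,-0.05,0,0,0,-0.006],[0,0.04,-0.11,0,0,0,-0.012],[0,0.06,-0.165,0,0,0,-0.019],[0,0.08,-0.21,0,0,0,-0.025],[0,0.086,-0.23,0,0,0,-0.025]]'
python3 - <<'E'
from h import *
b=np.array([.681,-.009]); y=np.radians(-7.3)
X=np.array([np.cos(y),np.sin(y)]);Y=np.array([-np.sin(y),np.cos(y)])
for c in ("top","scene"):
    im=r.capture(c)
    cv2.imwrite(f"pics/{c}7.png",cv2.resize(im[110:250,230:400],None,fx=4,fy=4,interpolation=cv2.INTER_CUBIC))
im=r.capture("wrist"); cv2.imwrite("pics/w7.png",im)
s=r.sense(); print(s["tcp_pos"],tyaw(s))
for lat in (-60,-30,0):
    tcp=b+Y*lat/1e3-X*.1387-Y*.0011
    goal((*tcp,.026),-7.3)
E
```

```text
time_s: 5.58
tcp_pos: [0.537, -0.0512, 0.0271]
ee_rot: [[0.992, -0.125, 0.004], [-0.125, -0.992, -0.002], [0.005, 0.001, -1.0]]
wrist_force: [0.8, -0.4, -3.1]
gripper_width: 0.317
[ 0.53492999 -0.05274466  0.02685647] -7.335072543761791
shift [ 0.0021 -0.0028  0.0029] turn [ 0.0005 -0.0007 -0.0002] mm [ 0.6 -0.9  0.9] deg [ 0.09 -0.12 -0.04]
shift [ 0.002  -0.1028  0.0027] turn [ 0.0005 -0.0007 -0.0002] mm [  0.6 -30.9   0.8] deg [ 0.09 -0.12 -0.04]
shift [ 0.002  -0.2028  0.0025] turn [ 0.0005 -0.0007 -0.0002] mm [  0.6 -60.9   0.8] deg [ 0.09 -0.12 -0.04]
```

View pics/w7.png

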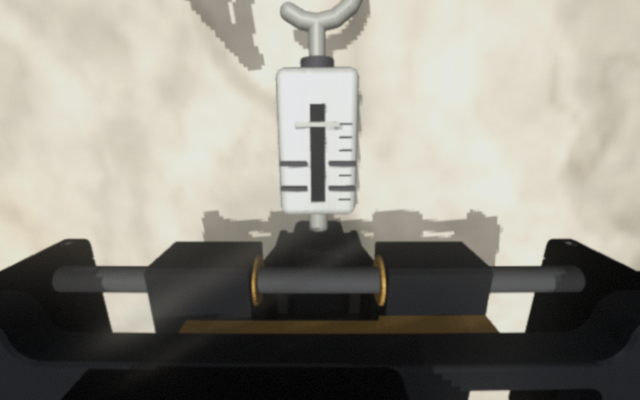

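View pics/top7.png

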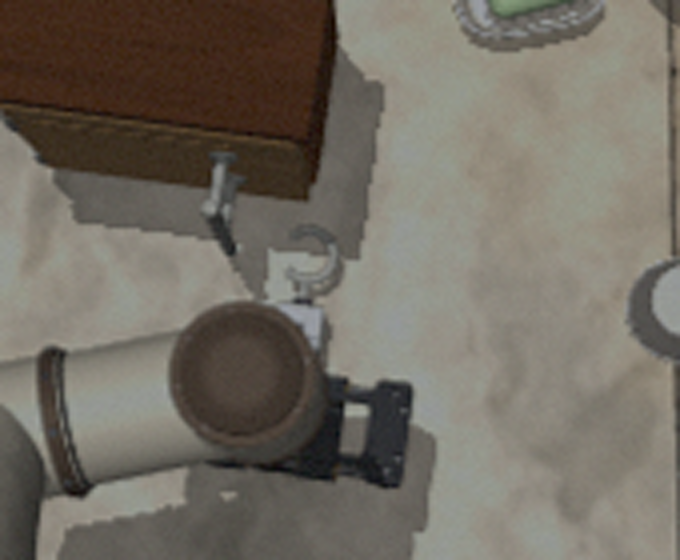

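View pics/scene7.png

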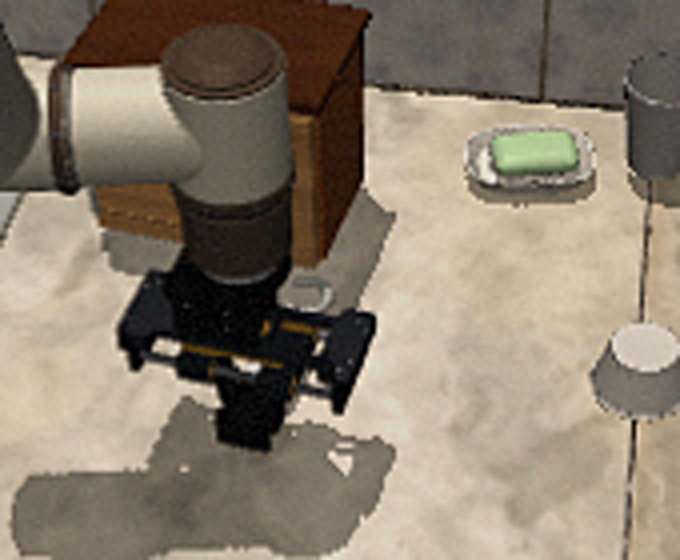

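```bash
python3 - <<'E'
from h import *
C=cam("top"); y=np.radians(-7.3)
X=np.array([np.cos(y),np.sin(y)]);Y=np.array([-np.sin(y),np.cos(y)])
P=lambda p:np.array(p)/4+[230,110]
h=back(C,[P((308,260))],.022)[0,:2]; b=back(C,[P((231,251))],.008)[0,:2]; bt=back(C,[P((211,207))],.155)[0,:2]
print(h,b,bt); print("hook-bar", (h-b)@X,(h-b)@Y)
s=r.sense(); print("tcp-implied hook", s["tcp_pos"][:2]+X*.1387+Y*.0011)
for n,p in (("hook",[*h,.022]),):
  pass
# circles overlay
im=cv2.imread("pics/top7.png")
def ring(c,z,rad,col):
    a=np.linspace(0,6.28,60); q=proj(C,np.c_[c[0]+rad*np.cos(a),c[1]+rad*np.sin(a),np.full(60,z)])
    q=((q-[230,110])*4).round().astype(int); cv2.polylines(im,[q],True,col,1)
hk=s["tcp_pos"][:2]+X*.1387+Y*.0011
ring(hk,.022,.024,(0,0,255));ring(hk,.022,.016,(0,0,255))
bb=np.array([.681,-.009])
for z in (.008,.06,.1,.155): ring(bb,z,.006,(0,255,0))
cv2.imwrite("pics/top7o.png",im[120:360,120:460].repeat(2,0).repeat(2,1))
E
```

```text
[ 0.6695667  -0.07019732] [ 0.67916486 -0.00846112] [ 0.68018724 -0.00874958]
hook-bar -0.0016758685993127883 -0.06245537401978796
tcp-implied hook [ 0.67264552 -0.06927744]
```

View pics/top7o.png

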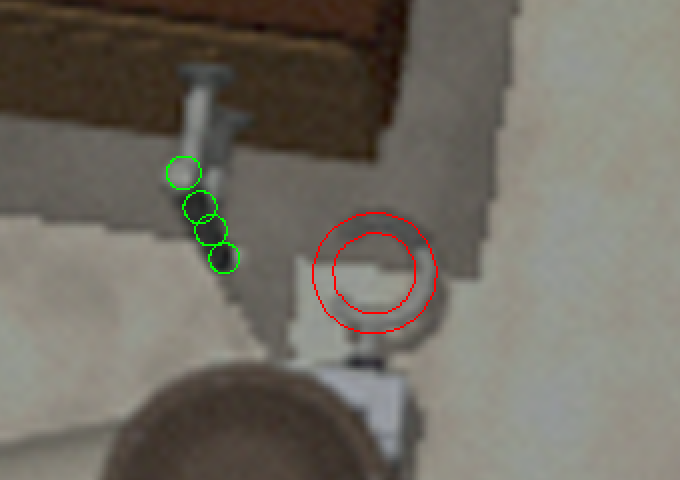

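```bash
python3 - <<'E'
from h import *
im=r.capture("top")
z=cv2.resize(im[160:190,280:325],None,fx=16,fy=16,interpolation=cv2.INTER_NEAREST); z=np.clip(z.astype(int)*2,0,255).astype(np.uint8)
cv2.imwrite("pics/top8.png",z)
E
```

```text
(no output)
```

View pics/top8.png

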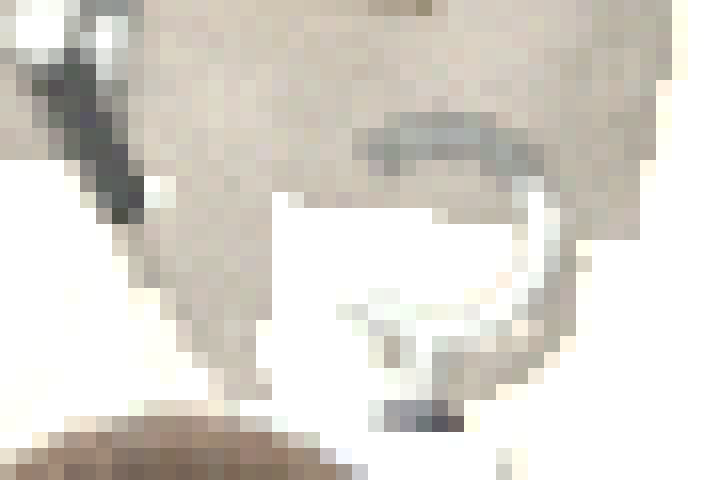

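```bash
python3 -m creep '[[0,0.0067,-0.02,0,0,0,0],[0,0.0067,-0.05,0,0,0,0],[0,0.0067,-0.08,0,0,0,0],[0,0.0067,-0.1,0,0,0,0],[0,0.0067,-0.1,0,0,0,0]]'
python3 - <<'E'
from h import *
im=r.capture("top")
z=cv2.resize(im[160:190,275:320],None,fx=16,fy=16,interpolation=cv2.INTER_NEAREST); z=np.clip(z.astype(int)*1.6,0,255).astype(np.uint8)
cv2.imwrite("pics/top9.png",z)
s=r.sense();print(s["tcp_pos"],s["wrist_force"])
E
```

```text
time_s: 6.2
tcp_pos: [0.5408, -0.0224, 0.027]
ee_rot: [[0.992, -0.127, 0.002], [-0.127, -0.992, -0.002], [0.003, 0.001, -1.0]]
wrist_force: [0.1, 0.2, -2.6]
gripper_width: 0.315
[ 0.54052649 -0.02287388  0.0269039 ] [-1.41402954 -0.43112645 -3.15325502]
```

View pics/top9.png

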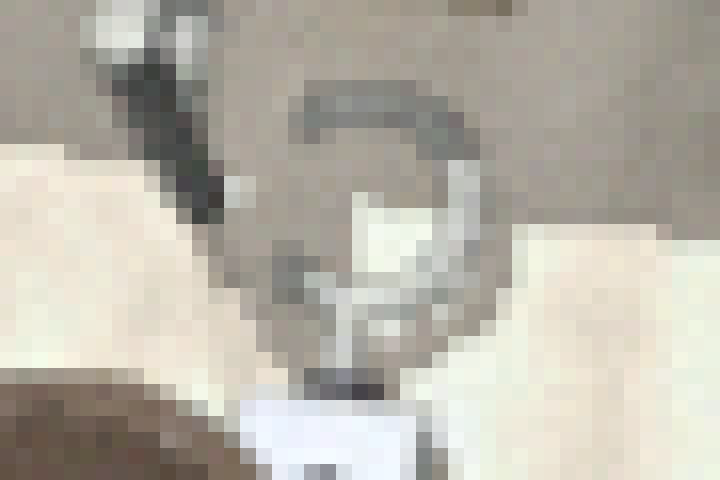

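```bash
python3 -m creep '[[0,-0.003,-0.02,0,0,0,0],[0,-0.003,-0.05,0,0,0,0],[0,-0.003,-0.08,0,0,0,0],[0,-0.003,-0.108,0,0,0,0],[0,-0.003,-0.108,0,0,0,0]]'
python3 - <<'E'
from h import *
im=r.capture("top")
z=cv2.resize(im[160:190,265:310],None,fx=16,fy=16,interpolation=cv2.INTER_NEAREST); z=np.clip(z.astype(int)*1.6,0,255).astype(np.uint8)
cv2.imwrite("pics/top10.png",z)
im=r.capture("wrist"); cv2.imwrite("pics/w10.png",im)
s=r.sense();print(s["tcp_pos"],s["wrist_force"],tyaw(s))
E
```

```text
time_s: 6.67
tcp_pos: [0.5445, 0.0112, 0.027]
ee_rot: [[0.992, -0.125, 0.003], [-0.125, -0.992, -0.002], [0.003, 0.001, -1.0]]
wrist_force: [0.2, 0.0, -3.4]
gripper_width: 0.321
[0.54377204 0.00997805 0.02682949] [-0.87255466 -1.08345082 -3.8829846 ] -7.241761743767453
```

View pics/top10.png

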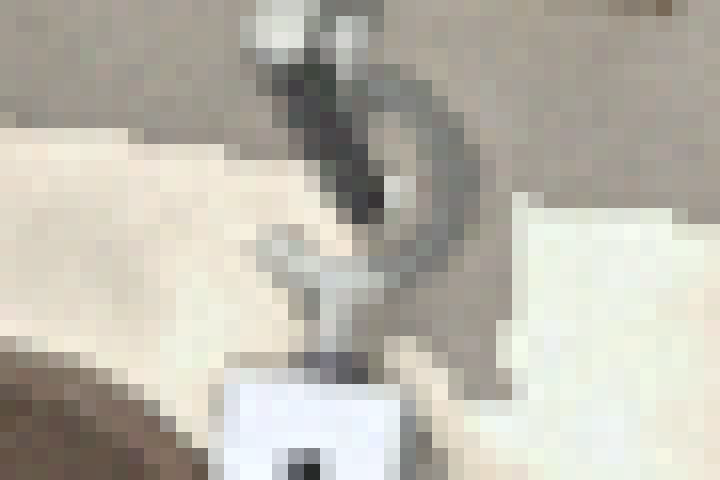

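View pics/w10.png

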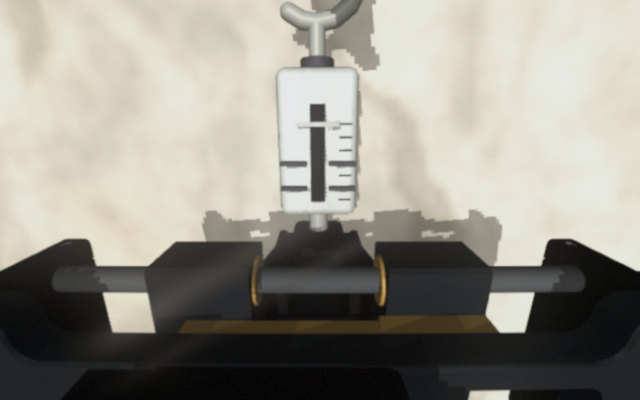

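```bash
python3 -m creep '[[0,-0.015,0,0,0,0,0],[0,-0.03,0,0.003,0,0,0],[0,-0.05,0,0.005,0,0,0],[0,-0.07,0,0.005,0,0,0],[0,-0.08,0,0.005,0,0,0]]'
python3 - <<'E'
from h import *
im=r.capture("wrist"); cv2.imwrite("pics/w11.png",im)
s=r.sense();print(s["tcp_pos"],s["wrist_force"],tyaw(s))
E
```

```text
time_s: 7.18
tcp_pos: [0.5209, 0.0131, 0.0259]
ee_rot: [[0.992, -0.126, 0.006], [-0.126, -0.992, -0.001], [0.006, 0.0, -1.0]]
wrist_force: [5.9, -1.2, -3.2]
gripper_width: 0.319
[0.52066039 0.01319624 0.02595541] [ 4.12947126 -2.18087234 -4.2592591 ] -7.23803516637423
```

View pics/w11.png

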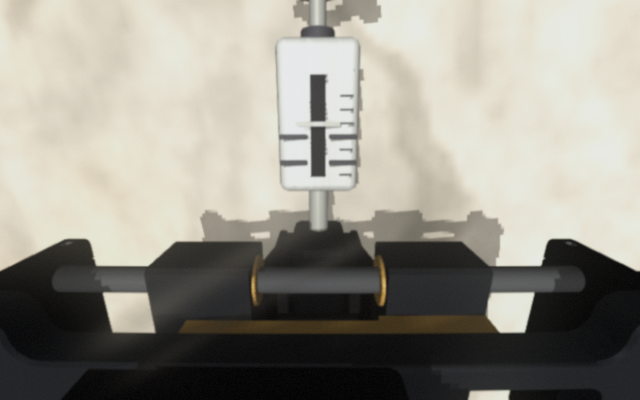

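```bash
python3 -m creep '[[0,-0.012,0,0,0,0,0],[0,-0.025,0,0,0,0,0],[0,-0.036,0,0,0,0,0],[0,-0.038,0,0,0,0,0]]'
python3 - <<'E'
from h import *
im=r.capture("wrist"); cv2.imwrite("pics/w12.png",im)
s=r.sense();print(s["time_s"],s["tcp_pos"],s["wrist_force"],tyaw(s))
E
```

```text
time_s: 7.57
tcp_pos: [0.5126, 0.0154, 0.0272]
ee_rot: [[0.992, -0.125, 0.013], [-0.125, -0.992, 0.001], [0.013, -0.002, -1.0]]
wrist_force: [9.1, -2.6, -5.3]
gripper_width: 0.319
7.6167 [0.51268753 0.01537006 0.02720186] [ 7.52647976 -2.09322769 -4.05877693] -7.188029451883658
```

View pics/w12.png

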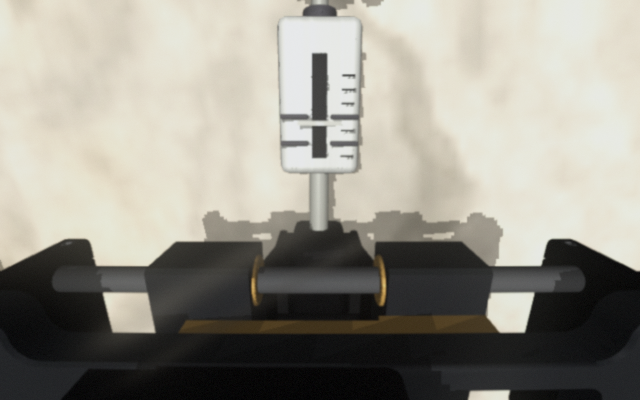

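```bash
python3 -m creep '[[0,-0.014,0,0,0,-0.004,0],[0,-0.014,0,0,0,-0.004,0],[0,-0.014,0,0,0,-0.004,0],[0,-0.014,0,0,0,-0.004,0],[0,-0.014,0,0,0,-0.004,0]]'
python3 - <<'E'
from h import *
im=r.capture("wrist"); cv2.imwrite("pics/w13.png",im[:220,200:440])
s=r.sense();print(s["time_s"],s["tcp_pos"],s["wrist_force"],tyaw(s),s["ee_rot"][2])
E
```

```text
time_s: 8.03
tcp_pos: [0.5123, 0.0164, 0.0285]
ee_rot: [[0.992, -0.125, 0.009], [-0.125, -0.992, 0.004], [0.009, -0.005, -1.0]]
wrist_force: [8.4, -3.2, -3.8]
gripper_width: 0.321
8.0833 [0.5123478  0.01644564 0.02849218] [ 8.42236087 -3.5483974  -3.13760542] -7.192327773787317 [ 0.00861647 -0.00514322 -0.99994965]
```

View pics/w13.png

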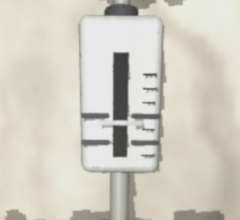

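```bash
python3 -m creep '[[0,-0.014,0.004,0.005,0,0,0],[0,-0.014,0.004,0.005,0,0,0],[0,-0.014,0.004,0.005,0,0,0],[0,-0.014,0.004,0.005,0,0,0],[0,-0.014,0.004,0.005,0,0,0]]'
python3 - <<'E'
from h import *
im=r.capture("wrist"); cv2.imwrite("pics/w14.png",im[:220,200:440])
s=r.sense();print(s["time_s"],s["tcp_pos"],s["wrist_force"],tyaw(s),s["ee_rot"][2])
E
```

```text
time_s: 8.5
tcp_pos: [0.512, 0.0165, 0.0284]
ee_rot: [[0.992, -0.125, 0.018], [-0.125, -0.992, 0.006], [0.017, -0.008, -1.0]]
wrist_force: [8.4, -2.7, -3.3]
gripper_width: 0.32
8.55 [0.51198249 0.01647297 0.02837003] [ 8.03926482 -3.11632279 -3.92914737] -7.176426144739816 [ 0.01700317 -0.00811041 -0.99982254]
```

View pics/w14.png

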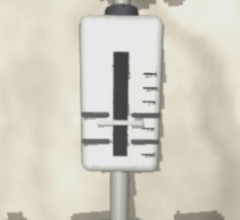

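```bash
python3 -m creep '[[0,-0.018,0.004,0.005,0,-0.006,0],[0,-0.018,0.004,0.005,0,-0.006,0],[0,-0.018,0.004,0.005,0,-0.006,0],[0,-0.018,0.004,0.005,0,-0.006,0],[0,-0.018,0.004,0.005,0,-0.006,0]]'
python3 - <<'E'
from h import *
im=r.capture("wrist"); cv2.imwrite("pics/w15.png",im[:220,200:440])
im=r.capture("top"); cv2.imwrite("pics/top15.png",cv2.resize(im[150:210,250:340],None,fx=8,fy=8,interpolation=cv2.INTER_NEAREST))
s=r.sense();print(s["time_s"],s["tcp_pos"],s["wrist_force"],tyaw(s),s["ee_rot"][2])
E
```

```text
time_s: 8.97
tcp_pos: [0.5115, 0.0168, 0.0287]
ee_rot: [[0.992, -0.124, 0.01], [-0.124, -0.992, 0.011], [0.009, -0.012, -1.0]]
wrist_force: [8.6, -3.3, -2.8]
gripper_width: 0.313
9.0667 [0.51144836 0.01676071 0.02864952] [ 8.72277562 -3.67480203 -1.66206904] -7.15015382499944 [ 0.00887313 -0.01177223 -0.99989134]
```

View pics/w15.png

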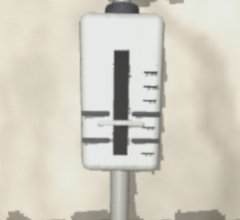

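View pics/top15.png

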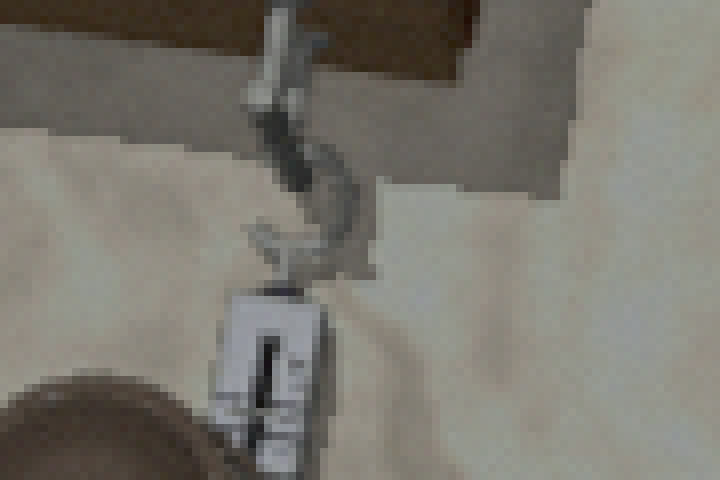

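```bash
python3 -m creep '[[0,-0.018,0.009,0.006,0.003,-0.002,0],[0,-0.018,0.009,0.006,0.003,-0.002,0],[0,-0.018,0.009,0.006,0.003,-0.002,0],[0,-0.018,0.009,0.006,0.003,-0.002,0],[0,-0.018,0.009,0.006,0.003,-0.002,0]]'; python3 -m creep '[[0,-0.016,0.007,0.006,0.003,-0.002,0],[0,-0.016,0.007,0.006,0.003,-0.002,0],[0,-0.016,0.007,0.006,0.003,-0.002,0],[0,-0.016,0.007,0.006,0.003,-0.002,0],[0,-0.016,0.007,0.006,0.003,-0.002,0]]'
python3 - <<'E'
from h import *
im=r.capture("wrist"); cv2.imwrite("pics/w16.png",im[:220,200:440])
s=r.sense();print(s["time_s"],s["tcp_pos"],s["wrist_force"],tyaw(s),s["ee_rot"][2])
E
```

```text
time_s: 9.48
tcp_pos: [0.5107, 0.0158, 0.0286]
ee_rot: [[0.992, -0.123, 0.016], [-0.123, -0.992, 0.023], [0.013, -0.025, -1.0]]
wrist_force: [8.9, -2.9, -3.6]
gripper_width: 0.322
time_s: 9.9
tcp_pos: [0.5105, 0.0152, 0.0283]
ee_rot: [[0.992, -0.121, 0.022], [-0.122, -0.992, 0.035], [0.017, -0.037, -0.999]]
wrist_force: [8.3, -2.0, -3.6]
gripper_width: 0.319
9.95 [0.51048859 0.01520744 0.0282893 ] [ 9.66410609 -2.14703178 -3.50545173] -7.005150754146507 [ 0.01722395 -0.03737729 -0.99915278]
```

View pics/w16.png

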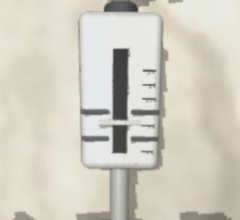

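Run:
```python
from h import *
s=r.sense();goal((s["tcp_pos"]),-7.3)
```

```text
shift [0. 0. 0.] turn [-0.0119 -0.0055  0.0017] mm [0. 0. 0.] deg [-2.14 -0.98  0.31]
```

```bash
python3 -m creep '[[0,-0.014,0.004,0.005,-0.004,-0.003,0],[0,-0.014,0.004,0.005,-0.008,-0.006,0],[0,-0.014,0.004,0.005,-0.012,-0.006,0],[0,-0.014,0.004,0.005,-0.012,-0.006,0],[0,-0.014,0.004,0.005,-0.012,-0.006,0]]'
python3 - <<'E'
from h import *
s=r.sense()
im=r.capture("wrist"); cv2.imwrite("pics/w17.png",im[:220,200:440]);goal((s["tcp_pos"]),-7.3)
im=r.capture("top"); cv2.imwrite("pics/top17.png",cv2.resize(im[150:210,250:340],None,fx=8,fy=8,interpolation=cv2.INTER_NEAREST))
s=r.sense();print(s["time_s"],s["tcp_pos"],s["wrist_force"])
E
```

```text
time_s: 10.37
tcp_pos: [0.5113, 0.0157, 0.0286]
ee_rot: [[0.993, -0.12, 0.01], [-0.12, -0.993, 0.002], [0.009, -0.004, -1.0]]
wrist_force: [8.4, -2.8, -2.0]
gripper_width: 0.319
shift [ 0.     -0.0001  0.0001] turn [-0.0011 -0.003   0.0021] mm [ 0. -0.  0.] deg [-0.21 -0.54  0.38]
10.4667 [0.51131871 0.0156849  0.02860963] [ 9.15351173 -2.08152143 -3.09095187]
```

View pics/w17.png

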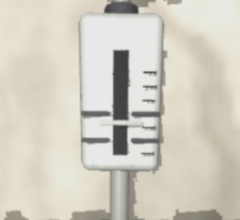

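View pics/top17.png

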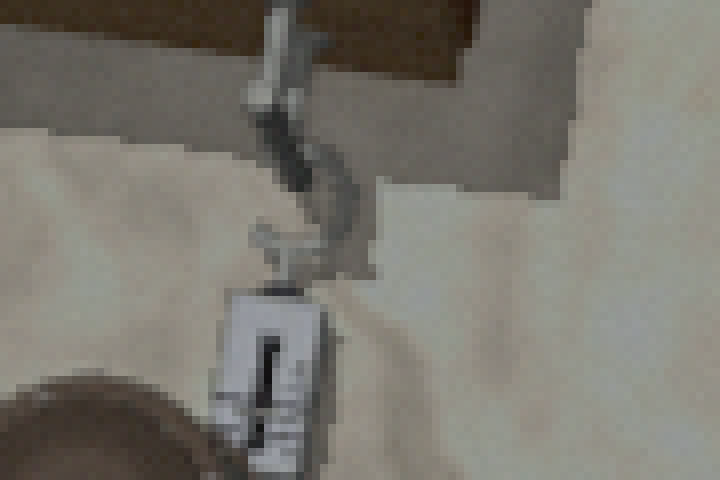

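```bash
python3 -m creep '[[0,0.015,0.002,0.002,-0.001,-0.003,0],[0,0.035,0.003,0.004,-0.001,-0.003,0],[0,0.055,0.003,0.006,-0.001,-0.003,0],[0,0.072,0.003,0.008,-0.001,-0.003,0],[0,0.085,0.003,0.008,-0.001,-0.003,0]]'
python3 - <<'E'
from h import *
s=r.sense()
im=r.capture("wrist"); cv2.imwrite("pics/w18.png",im[:220,200:440]);goal((.542,.0103,.0235),-7.3)
im=r.capture("top"); cv2.imwrite("pics/top18.png",cv2.resize(im[150:210,250:340],None,fx=8,fy=8,interpolation=cv2.INTER_NEAREST))
s=r.sense();print(s["time_s"],s["tcp_pos"],s["wrist_force"])
E
```

```text
time_s: 10.88
tcp_pos: [0.5352, 0.0114, 0.026]
ee_rot: [[0.993, -0.121, -0.004], [-0.121, -0.993, -0.0], [-0.004, 0.001, -1.0]]
wrist_force: [-3.1, 0.9, 1.7]
gripper_width: 0.318
shift [0.0211 0.001  0.0085] turn [0.0002 0.001  0.002 ] mm [6.3 0.3 2.6] deg [0.04 0.18 0.36]
10.9833 [0.53573359 0.01140567 0.02614513] [ 0.09616325 -0.59551419  0.68858821]
```

View pics/w18.png

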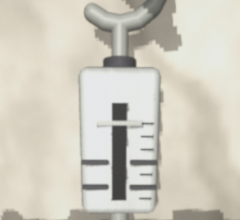

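View pics/top18.png

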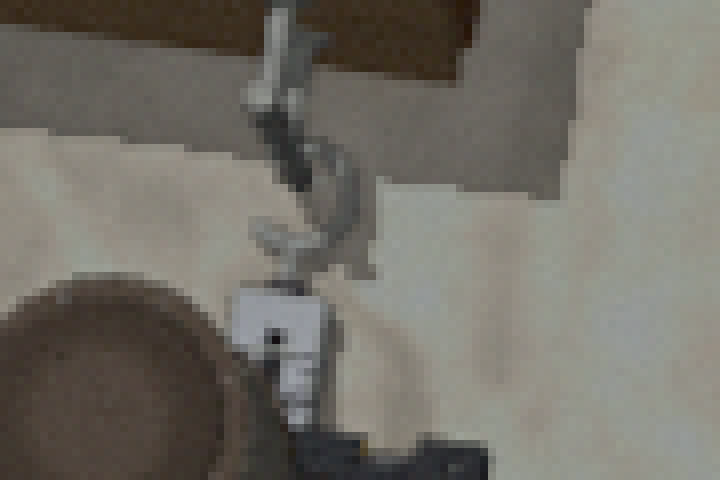

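```bash
python3 -m creep '[[0,0.006,0.001,0.001,0,0.001,0],[0,0.012,0.001,0.002,0,0.001,0],[0,0.014,0.001,0.002,0,0.001,0],[0,0.014,0.001,0.002,0,0.001,0]]'
python3 - <<'E'
from h import *
s=r.sense()
im=r.capture("wrist"); cv2.imwrite("pics/w19.png",im[:220,200:440])
im=r.capture("top"); cv2.imwrite("pics/top19.png",cv2.resize(im[150:210,250:340],None,fx=8,fy=8,interpolation=cv2.INTER_NEAREST))
s=r.sense();print(s["time_s"],s["tcp_pos"],s["wrist_force"],s["ee_rot"][2])
E
```

```text
time_s: 11.32
tcp_pos: [0.5393, 0.0105, 0.0255]
ee_rot: [[0.993, -0.121, -0.0], [-0.121, -0.993, -0.001], [-0.0, 0.001, -1.0]]
wrist_force: [-2.2, -1.9, 1.0]
gripper_width: 0.321
11.4167 [0.53934764 0.01045657 0.0254698 ] [-3.59590965 -0.28261574  1.43684765] [ 1.09389008e-04  6.72696181e-04 -9.99999768e-01]
```

View pics/top19.png

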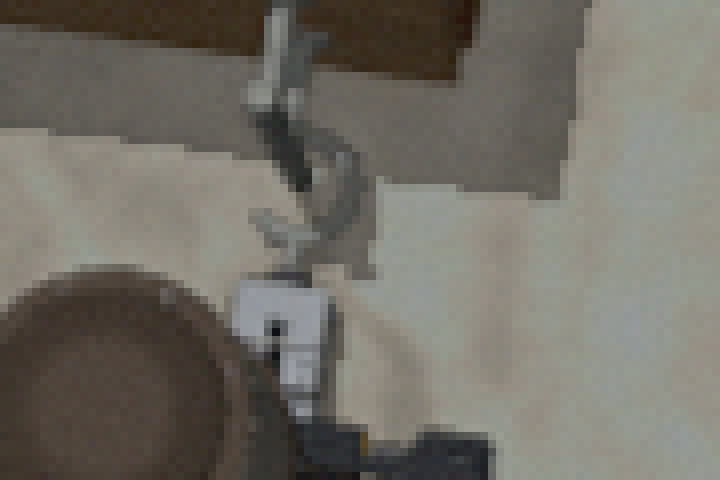

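```bash
python3 -m creep '[[1,0,0,0,0,0,0],[1,0,0,0,0,0,0],[1,0,0,0,0,0,0],[1,0,0,0,0,0,0],[1,0,0,0,0,0,0]]'; python3 -m creep '[[1,0,0,0,0,0,0],[1,0,0,0,0,0,0],[1,0,0,0,0,0,0],[1,0,0,0,0,0,0],[1,0,0,0,0,0,0]]'
python3 - <<'E'
from h import *
im=r.capture("wrist"); cv2.imwrite("pics/w20.png",im)
s=r.sense();print(s["time_s"],s["tcp_pos"],s["wrist_force"],s["gripper_width"])
E
```

```text
time_s: 11.83
tcp_pos: [0.5397, 0.0106, 0.0255]
ee_rot: [[0.993, -0.121, 0.001], [-0.121, -0.993, -0.001], [0.001, 0.0, -1.0]]
wrist_force: [0.2, 0.7, -0.5]
gripper_width: 0.612
time_s: 12.25
tcp_pos: [0.5397, 0.0106, 0.0255]
ee_rot: [[0.993, -0.121, 0.001], [-0.121, -0.993, -0.001], [0.001, 0.0, -1.0]]
wrist_force: [0.0, 0.5, 0.0]
gripper_width: 0.968
12.3 [0.53968827 0.01053449 0.02551634] [ 0.53135858  0.46668974 -0.659773  ] 0.9783337809639783
```

View pics/w20.png

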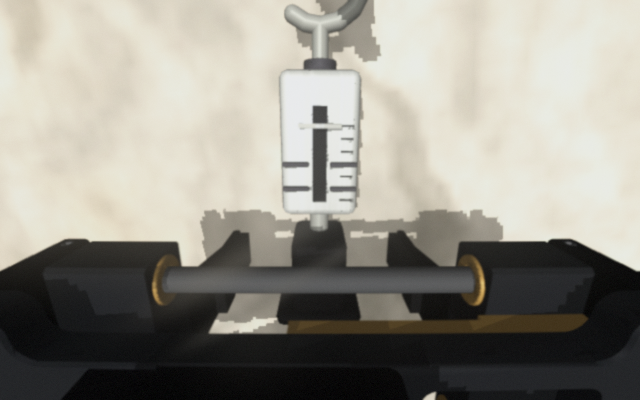

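```bash
python3 -m creep '[[1,0,0,-0.06,0,0,0],[1,0,0,-0.14,0,0,0],[1,0,0,-0.24,0,0,0],[1,0,0,-0.34,0,0,0],[1,0,0,-0.44,0,0,0]]'; python3 -m creep '[[1,-0.1,0.1,-0.08,0,0,0],[1,-0.2,0.2,-0.14,0,0,0],[1,-0.3,0.3,-0.14,0,0,0],[1,-0.4,0.4,-0.14,0,0,0],[1,-0.4,0.4,-0.14,0,0,0]]'
python3 - <<'E'
from h import *
for c in ("top","scene"):
    im=r.capture(c); cv2.imwrite(f"pics/{c}21f.png",im)
    cv2.imwrite(f"pics/{c}21.png",cv2.resize(im[110:250,230:400],None,fx=4,fy=4,interpolation=cv2.INTER_CUBIC))
s=r.sense();im=r.capture("wrist"); cv2.imwrite("pics/w21.png",im)
print(s["time_s"],s["tcp_pos"],s["wrist_force"],s["gripper_width"])
E
```

```text
time_s: 12.72
tcp_pos: [0.5392, 0.0105, 0.1588]
ee_rot: [[0.993, -0.121, 0.0], [-0.121, -0.993, -0.001], [0.0, 0.001, -1.0]]
wrist_force: [0.9, -0.5, 0.2]
gripper_width: 1.001
time_s: 13.13
tcp_pos: [0.4008, -0.0958, 0.201]
ee_rot: [[0.992, -0.123, -0.001], [-0.123, -0.992, 0.0], [-0.001, 0.0, -1.0]]
wrist_force: [-0.7, -1.1, 0.8]
gripper_width: 1.0
13.2333 [ 0.40345294 -0.09519283  0.2012983 ] [-0.17131758  0.39922585  0.00799508] 1.0005912262794892
```

View pics/top21.png

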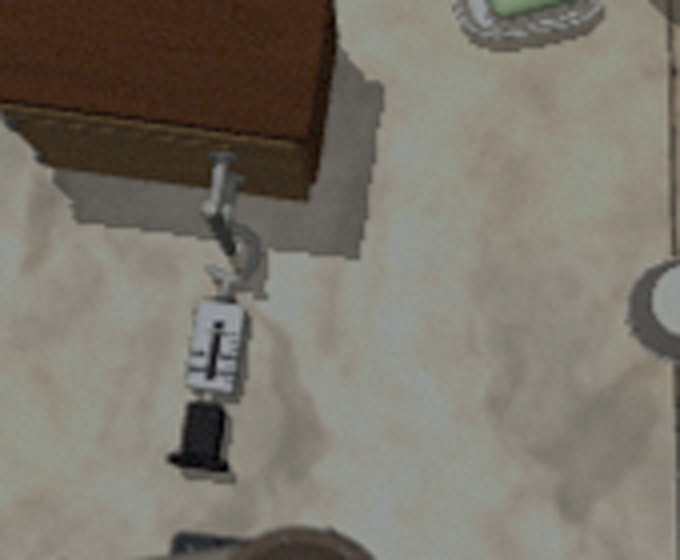

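View pics/scene21.png

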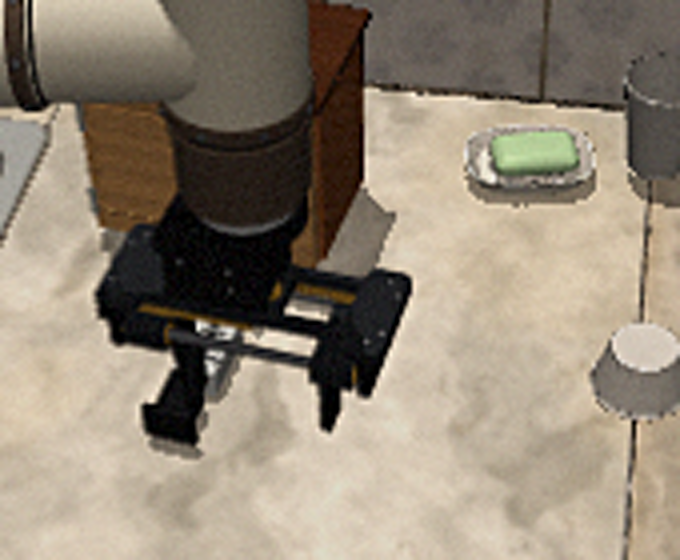

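View pics/w21.png

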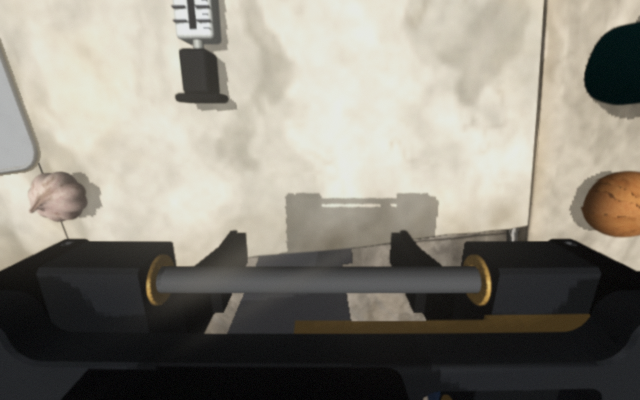

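```bash
python3 - <<'E'
from h import *
C=cam("top"); P=lambda *p:np.array(p)/4+[230,110]
c=back(C,P((199,297),(248,303),(237,394),(187,388)),.03)[:,:2]; m=c.mean(0)
d=c[0]+c[1]-c[2]-c[3]; print(m,np.degrees(np.arctan2(d[1],d[0])),np.linalg.norm(d)/2); u=d/np.linalg.norm(d)
h=m+u*.075; print("hook",h,"dist bar",np.linalg.norm(h-[.6805,-.0088]))
im=cv2.imread("pics/top21f.png")
def ring(c,z,rad,col):
    a=np.linspace(0,6.28,60); q=proj(C,np.c_[c[0]+rad*np.cos(a),c[1]+rad*np.sin(a),np.full(60,z)])
    q=((q-[270,150])*12).round().astype(int); cv2.polylines(big,[q],True,col,1)
big=cv2.resize(im[150:200,270:320],None,fx=12,fy=12,interpolation=cv2.INTER_NEAREST)
ring(h,.018,.024,(0,0,255));ring(h,.018,.016,(0,0,255));ring((.6805,-.0088),.018,.006,(0,255,0))
cv2.imwrite("pics/top21o.png",big)
a=cv2.imread("pics/top0.png").astype(int);d=np.abs(a-im).max(2)
for n,(x,y) in dict(mug=(434,230),katori=(401,187),garlic=(217,253)).items(): print(n,d[y-20:y+20,x-20:x+20].mean())
E
```

```text
[ 0.6005546  -0.00222805] -5.74985455199073 0.07120641456671649
hook [ 0.67517726 -0.00974196] dist bar 0.005405451600906904
mug 4.619375
katori 4.014375
garlic 10.136875
```

View pics/top21o.png

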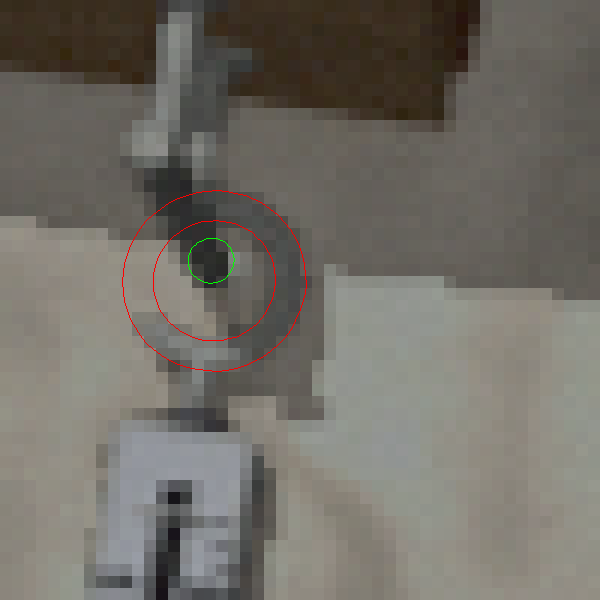

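```bash
python3 -c "
from station import r
print(r.finish_job())"
```

```text
the job is handed in; nothing more can be done
None
```

I proved the handle and handed the job in at about 13 s. No verdict was reported, so what follows comes from my own checks.

- **Hooking:** I slid the gauge's hook gap first round the lower end of the bar. The top picture showed the hook centre within about 2 mm of the bar, with the grip not yet drawn out.
- **Pull:** I drew the grip straight out from the door. The pointer stood between the ridges for about 3 s at about 21–24 mm of draw, which is 8.7–9.7 N by the spring. It stayed in the lower half of the band for most of the hold.
- **Wrist force:** It agreed with the spring on the pull axis. It also showed 1–2 N sideways, and the tool drifted 1–3 mm and tilted up to about 2° before I corrected it.
- **Release:** I eased off, opened the gripper and backed away.
- **Last checks:**
  - The pointer was back at rest and the gauge lay flat on the worktop, judged from the pictures alone.
  - The hook centre was about 5 mm from the bar, and the bar was where it had been at the start.
  - The mug and bowl showed no visible change in the top view. Garlic's pixels changed about twice as much as theirs (10 against 4–5 grey levels). I put that down to the arm's shadow, since the arm never went near it, but I did not measure its position again.

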